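Seat a milling blank in its holder and close the keepers

TASK

A round ceramic milling blank is lying on top of its flat holder plate, beside the round recess. Push it gently with the fingertips across the plate (it chips easily) until it drops into the recess and lies flat on its floor; then push both swing keepers round until they are fully closed over its edge. Never lift the blank or tip it up on edge, and leave the things lying around alone.

Things in the scene. Friction and masses are not known exactly. Their poses are not given: they have to be found in the camera images.
- holder: Plate fixed to the counter, dark steel on a mid-grey base, 140 mm (x; 144 with its edge rails) by 150 mm (y) by 20 mm thick. Origin: centre of its underside. In its middle a round recess, diameter 75 mm, top edge chamfered 1 mm, 8 mm deep, flat floor with a 30 mm push-out hole in it. At first the blank lies on the plate beside the recess, towards the holder's -x edge, which it may overhang.
- seat (a point): Centre of the recess on its floor (12 mm above the counter, 8 mm below the plate's top); axes as the holder's. The blank's origin comes here, within the play, when it is seated.
- blank: Loose white ceramic disc, grey band round its side, diameter 71 mm, 12 mm thick, bevelled edges, 0.12 to 0.22 kg. Origin: centre of its underside, at first 20 mm above the counter. Pushed to within about 17 mm of the recess centre its front edge dips (about 0.2 rad) to the floor; pushed on, the rear edge drops in too (2 mm play all round). Seated, its top is 4 mm above the plate.
- keeper_left (a joint): Angle (rad) of the steel swing arm at the holder's +y side, on an upright pivot at holder (0, +53 mm). 0: fully closed at its stop, arm pointing to holder -y, at the recess centre. It opens by swinging towards holder +x (1.57: arm points to +x), range 0 to 1.8, starts open at 1.25 to 1.65. About 2 N at the arm's end turns it; friction keeps it where it is left.
- keeper_right (a joint): The mirror image: pivot at holder (0, -53 mm). 0: fully closed at its stop, arm pointing to holder +y, at the recess centre. It too opens by swinging towards holder +x (1.57: arm points to +x). Range, start and friction as keeper_left.
- keeper_left_tip (a point): Top of the left keeper's arm, at the centre of its round end, 21 mm from the pivot axis, 41.5 mm above the counter. The arm is 13 mm wide, ends 27.5 mm from the pivot, its underside is 6 mm above the plate: clear of a seated blank, blocked by one still on top of the plate. Its pivot's screw head stands 3.5 mm higher.
- keeper_right_tip (a point): The same point on the right keeper.
- compound_bar: Bystander: half-wrapped polishing compound bar, 27 x 59 x 22 mm, lying on the counter left of the holder. Leave it alone.
- wheel_tool: Bystander: small mounted polishing wheel on a shank, 22 x 45 x 22 mm, lying on the counter left of the holder. Leave it alone.
- hex_key: Bystander: black hex key, 75 x 25 x 5 mm, lying on the counter to the right. Leave it alone.
- bur_jar: Bystander: small jar with a white lid, 41 x 42 x 49 mm, on the counter to the right. Leave it alone.
Not all that is in view belongs to the job. What is shaped like the blank but red is not meant.

How it is judged:
On the way, in this order (a step that is already met when the one before it is completed fails the run):
1. the blank has dropped into the recess and lies flat on its floor (horizontal distance between blank and seat below 0.005 m and z of blank in the frame of seat below 0.002 m and angle between blank's own z axis and vertical below 0.05 rad), for 0.2 s.
2. both keepers are closed over the seated blank (value of joint each of keeper_left, keeper_right below 0.15 rad and z of blank in the frame of seat below 0.002 m), for 0.2 s.
At the end, for the whole second after the job is handed in: The blank is at rest on the floor of the recess (origin within 5 mm of the seat sideways and less than 2 mm above it, tilted less than 0.05 rad), and both keepers are within 0.15 rad of fully closed (all of step 2 and horizontal distance between blank and seat below 0.005 m and angle between blank's own z axis and vertical below 0.05 rad and linear speed of blank below 0.01 m/s); the robot touches nothing.
It fails at once if the blank is lifted more than 8 mm off the plate (height (world z) of blank above 0.028 m).
It fails at once if the blank is tipped by more than about 20 degrees (angle between blank's own z axis and vertical above 0.35 rad).
It fails at once if the fingers push or squeeze the blank with more than 30 N (contact force between the fingers and blank above 30 N).
It fails at once if the blank is pushed away off the holder (horizontal distance between blank and seat above 0.11 m).
It fails at once if a thing lying around is moved (distance of any of compound_bar, wheel_tool, hex_key, bur_jar from where it was at the start of the episode above 0.015 m).
It also fails if it takes over 54 s, if anything falls off the work surface, if the arm or the gripper's body presses on something with over 40 N, if the wrist force passes 120 N, or if a joint passes its speed limit or range.

ROBOT

A 7-joint arm with a two-finger parallel gripper is mounted at the origin on a cart in front of the work surface, level with it; the furniture and walls round the work are solid. World frame = base frame: x ahead of the robot, y to its left, z up, the work surface at z = 0. Lengths are in m, angles in rad, forces in N, time in s.
With the tool pointing down it reaches from about 0.4 to 0.85 m from the base axis. Payload 10.4 kg.
Tool frame: the origin (TCP) lies between the finger pads; the fingertips stand ahead of it and the grasp point (between the pads) lies 5 mm behind it (manip.tip_extent is the z of the fingertips in the tool frame, in m); z points along the fingers, y is the line along which they close (so a half turn about z gives the same grasp; the last joint's range is limited). The gripper opens to 85 mm and grips with 20 to 120 N. Pads are 22 mm wide; open, the fingers measure 114 mm over their backs; the gripper's body (76 mm by 85 mm) begins 54 mm behind the grasp point. The pads swing forward as they close: fully open they stand 13 mm farther back than shut.
Start: joints at [1.324, 0.332, -0.065, 1.46, 0.022, 1.35, -0.088], TCP at [0.139, -0.609, 0.245] pointing down, gripper open.
Joint ranges: [-2.6, 2.6], [-0.5, 2.12], [-1.47, 1.34], [0.16, 2.42], [-1.27, 4.41], [0.06, 2.06], [-2.6, 2.6]. Speed limits (rad/s): [2.22, 2.22, 2.79, 2.79, 3.14, 3.14, 3.14].

INTERFACE

Orientations are given as a unit quaternion [x, y, z, w].
In Python, from workcell import status, viewer, manip gives the robot as it stands.
- The arm moves only by the tool play_rows, never from a script. Its argument "plan" is one flat list of numbers, 7 for each row, row after row: the turn, a rotation vector about the tool's x, y, z in degrees, then the shift along the tool's x, y, z in m, then the opening, from 0 (shut) to 1 (fully open). In form: [ax, ay, az, dx, dy, dz, grip, ax, ay, az, dx, dy, dz, grip, ...]. A call has 1 to 20 rows; each row is the pose to reach, as a shift and turn from the pose commanded when the call began, along the tool's axes at that moment; what a row does not reach only later rows make up. A row lasts 1/8 s, in which the tool goes at most 62.5 mm and 10.7 degrees, less where a joint would pass 70% of its speed; a pose out of reach is approached as far as the arm can. A call with a gripper value outside its range is refused whole. The fingers move at their own pace and stop on an object; "squeeze" is the grip in N (left out, the last holds). Time passes only in rows, so rows that repeat a pose let the fingers close. It gives the time, the measured TCP pose, the force, the opening and the grip force at its end, in the units of the state.
- status.get_obs(): the state, without advancing time (a new reading comes with each control period).
- viewer.camera(name): name is "scene" or "top" or "wrist"; returns the picture (420x560x3 uint8, red, green, blue); there is no depth.
- viewer.camera_model(name): a dict with "fx", "fy", "cx", "cy" (pixels), "R" (3x3) and "t" (3): a world point X has camera coordinates R X + t. Camera axes: x right, y down, z forward; pixel columns grow to the right and rows downward; lengths in m; the calibration is good to about 2 mm. A picture is of the moment at which its call begins: read the wrist's pose just before it. camera_model takes no time and is no camera call; for the wrist camera it gives the pose at the moment of the call.
- manip.hand_in(): hands the job in; it is judged then, once.
The state is a dict: "clock": time; "joint_pos": joint angles; "joint_velocities": joint speeds; "tau": joint torques, N m; "position": TCP position; "ee_rot": TCP orientation; "ft_force": force on the tool from outside, world axes, zero at the start; "torque": the same for the moment, N m; "grip_width": opening from 0.0 (shut) to 1.0 (fully open); "grasp_force": force on a finger pad.
Only numpy, scipy, OpenCV 4.12 (cv2) and the standard library are available. Lean on these libraries where they do the work, as an engineer would, in place of code of your own. Each camera call takes 0.05 s, during which the arm holds its last target. There are 200 camera calls.

## Working session

There is one attempt and no reset: what is moved stays moved. The work goes in short steps, Python scripts to look and compute and a tool call to move; the robot and the scene stay as the last step left them, time stands still between calls to the robot, and variables do not carry over. Pictures are saved under pics/ and viewed, at most 10 in all, crops included, and the job is handed in when it is done.

Besides the shell and the picture viewer there is one more tool, called after ">>>" as name(argument=value, ...), one argument or row to a line, values as JSON. play_rows: Moves the arm, as the interface text tells. Its arguments: {"type":"object","properties":{"plan":{"type":"array","items":{"type":"number"}},"squeeze":{"type":"number"}},"required":["plan"]}

```bash
ls; mkdir -p pics
python3 - <<'E'
from workcell import status, viewer, manip
import cv2, numpy as np
o=status.get_obs(); print(o); print(manip.tip_extent)
for n in("scene","top"):
    cv2.imwrite(f"pics/{n}0.png",viewer.camera(n)[:,:,::-1]); m=viewer.camera_model(n); print(n,m)
E
```

```text
pics
{'clock': 0.0, 'joint_pos': array([ 1.32438701,  0.33290585, -0.06469938,  1.46094872,  0.02158459,
        1.34993305, -0.08851639]), 'joint_velocities': array([-0.0002331 , -0.00051039, -0.00055685,  0.0012354 ,  0.00101986,
       -0.00019153,  0.00042294]), 'tau': array([-1.48836352e-03, -6.25450587e+01,  4.81970957e-02, -3.91607845e+01,
        1.61367684e-02,  9.84110346e-03,  6.80184758e-05]), 'position': array([ 0.13863247, -0.60905042,  0.24449118]), 'ee_rot': array([ 9.93744882e-01,  1.11671602e-01, -1.11446324e-04, -7.41731052e-04]), 'ft_force': array([-0.54486205,  0.61726777, -0.05631463]), 'torque': array([-0.04349951, -0.03032072,  0.01346581]), 'grasp_force': 0.0, 'grip_width': 0.9977651195753225}
0.014
scene {'fx': 454.5689259709753, 'fy': 454.5689259709753, 'cx': 287.94011578314905, 'cy': 211.75821852184544, 'R': array([[-0.74444732, -0.66745106, -0.01752916],
       [-0.39382633,  0.46015526, -0.79571223],
       [ 0.53916511, -0.5854624 , -0.60542115]]), 't': array([0.39855509, 0.20446629, 0.98488534])}
top {'fx': 438.50174656246844, 'fy': 438.50174656246844, 'cx': 277.72758698795997, 'cy': 209.31247336521082, 'R': array([[-0.01970555, -0.9992837 , -0.0323076 ],
       [-0.99180598,  0.02361726, -0.12555125],
       [ 0.12622434,  0.02956882, -0.99156094]]), 't': array([0.10640444, 0.46002682, 0.98170063])}
```

View pics/scene0.png

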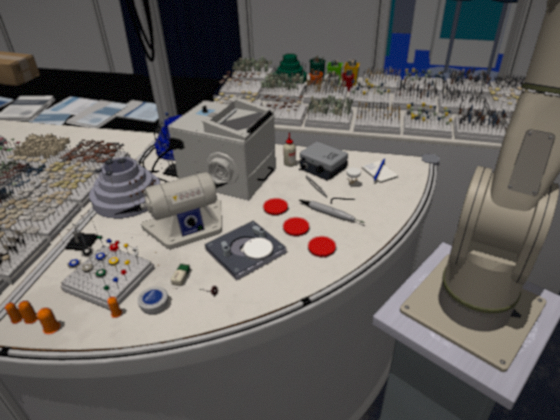

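View pics/top0.png

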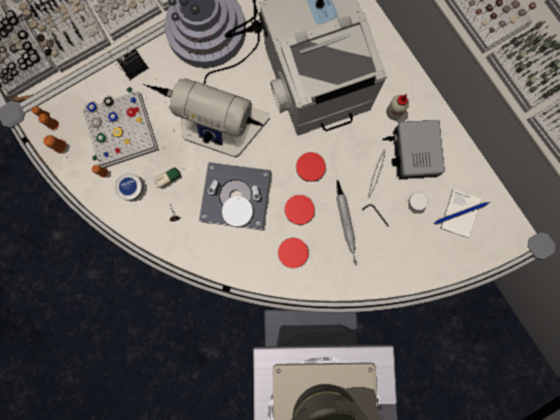

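The top view shows the holder with corners near (206,163), (271,168), (266,229) and (200,224). The white blank is at (237,211) and the keepers are at about (214,187) and (257,191). The red discs at (311,166), (299,210) and (293,252) are blank-shaped but the wrong colour, and the white jar lid at (418,202) is too small, so the white disc on the holder is the blank. I'll confirm this in an enlarged crop and measure.

```bash
cat > h.py <<'E'
from workcell import status, viewer, manip
import cv2, numpy as np
def ray(n,uv,z,m=None):
    m=m or viewer.camera_model(n); uv=np.atleast_2d(uv).astype(float)
    d=np.c_[(uv[:,0]-m['cx'])/m['fx'],(uv[:,1]-m['cy'])/m['fy'],np.ones(len(uv))]@m['R']
    c=-m['R'].T@m['t']; return c+d*((z-c[2])/d[:,2])[:,None]
def proj(n,X,m=None):
    m=m or viewer.camera_model(n); p=np.atleast_2d(X)@m['R'].T+m['t']
    return p[:,:2]/p[:,2:]*[m['fx'],m['fy']]+[m['cx'],m['cy']]
E
python3 - <<'E'
from h import *
im=cv2.imread('pics/top0.png')
x0,y0,x1,y1=190,150,285,240
cv2.imwrite('pics/crop.png',cv2.resize(im[y0:y1,x0:x1],None,fx=6,fy=6,interpolation=cv2.INTER_CUBIC))
c=im[y0:y1,x0:x1]; s=c.max(2).astype(int)
hm=((s<120)*255).astype('uint8'); hm=cv2.morphologyEx(hm,cv2.MORPH_CLOSE,np.ones((3,3)))
ct=max(cv2.findContours(hm,0,1)[0],key=cv2.contourArea)
hull=cv2.convexHull(ct); r=cv2.minAreaRect(hull); b=cv2.boxPoints(r)+[x0,y0]
print('rect',b, r); P=ray('top',b,0.02); print(P, np.linalg.norm(np.diff(P,axis=0),axis=1))
for n,roi in(('top',(215,190,262,232)),('scene',(235,232,280,262))):
    im=cv2.imread(f'pics/{n}0.png'); a,b_,c_,d=roi
    w=((im[b_:d,a:c_].min(2)>195)*255).astype('uint8')
    ct=max(cv2.findContours(w,0,1)[0],key=cv2.contourArea)
    q=ct[:,0]+[a,b_]; W=ray(n,q,0.032).astype(np.float32)
    print(n,len(q),q.min(0),q.max(0),cv2.minEnclosingCircle(W[:,:2]),cv2.fitEllipse(W[:,:2]*1000))
E
```

```text
rect [[199.20982742 221.12384796]
 [206.84135056 161.97953224]
 [272.36335754 170.43398285]
 [264.73182678 229.57830048]] ((45.786590576171875, 45.77891540527344), (66.06520080566406, 59.634639739990234), 7.352379322052002)
[[0.4401287  0.28095325 0.02      ]
 [0.58107426 0.26310224 0.02      ]
 [0.55640488 0.10753574 0.02      ]
 [0.41688993 0.12781301 0.02      ]] [0.14207149 0.15751037 0.1409808 ]Traceback (most recent call last):
  File "<stdin>", line 15, in <module>
cv2.error: OpenCV(4.12.0) /io/opencv/modules/imgproc/src/shapedescr.cpp:201: error: (-215:Assertion failed) count >= 0 && (depth == CV_32F || depth == CV_32S) in function 'minEnclosingCircle'
```

View pics/crop.png

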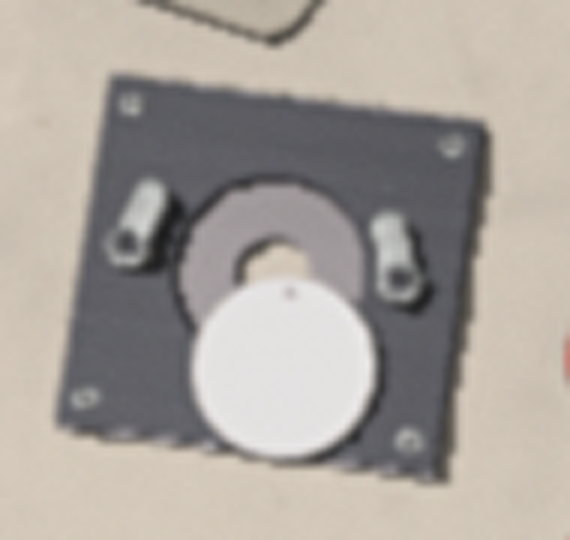

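The crop confirms it: the white disc lies on the plate and overlaps the recess from the lower (-x) side. The pivots are at crop (125,243) and (402,277), and both keepers point up, towards +x. Next I'll compute the poses.

Run:
```python
from h import *
from scipy.spatial.transform import Rotation as R
pv=np.array([[125,243],[402,277]])/6+[190,150]-.4
P=ray('top',pv,0.044); v=P[0]-P[1]; mid=P.mean(0)
print('piv',P,'sep',np.linalg.norm(v),'yaw',np.degrees(np.arctan2(-v[0],v[1])),'mid',mid)
for n,roi in(('top',(215,190,262,232)),('scene',(243,237,273,260))):
    im=cv2.imread(f'pics/{n}0.png'); a,b_,c_,d=roi
    w=((im[b_:d,a:c_].min(2)>190)*255).astype('uint8')
    ct=max(cv2.findContours(w,0,1)[0],key=cv2.contourArea)
    q=ct[:,0]+[a,b_]; W=np.ascontiguousarray(ray(n,q,0.032)[:,:2]*1000).astype(np.float32)
    print(n,q.min(0),q.max(0),cv2.minEnclosingCircle(W))
o=status.get_obs(); T=R.from_quat(o['ee_rot']).as_matrix(); print(T)
for w in([.42,-.35,.25],[mid[0]-.06,mid[1],.26]): print(T.T@(np.array(w)-o['position']))
m=viewer.camera_model('wrist'); print(T.T@(-m['R'].T@m['t']-o['position']), m['R']@T, m['fx'])
```

```text
piv [[0.50881672 0.25008692 0.044     ]
 [0.49296906 0.14377209 0.044     ]] sep 0.10748949365941134 yaw -8.478281296767285 mid [0.50089289 0.19692951 0.044     ]
top [222 196] [251 225] ((461.9154968261719, 191.50083923339844), 34.75275802612305)
scene [244 239] [271 256] ((461.8633117675781, 192.39097595214844), 33.27167892456055)
[[ 9.75059490e-01  2.21943388e-01 -3.51740756e-04]
 [ 2.21943654e-01 -9.75058735e-01  1.21552070e-03]
 [-7.31911139e-05 -1.26327163e-03 -9.99999199e-01]]
[ 0.33186373 -0.19020602 -0.00518882]
[ 0.47362234 -0.71887001 -0.01453136]
[ 0.07576352  0.00089792 -0.12871161] [[-3.80767002e-04  9.99999920e-01  1.25703421e-04]
 [-9.53919963e-01 -3.25502578e-04 -3.00060991e-01]
 [-3.00060926e-01 -2.34164327e-04  9.53920010e-01]] 310.1909081321513
```

>>> play_rows(
  plan=[0, 0, 0, 0.33, -0.19, 0, 1, 0, 0, 0, 0.33, -0.19, 0, 1, 0, 0, 0, 0.33, -0.19, 0, 1, 0, 0, 0, 0.33, -0.19, 0, 1, 0, 0, 0, 0.33, -0.19, 0, 1, 0, 0, 0, 0.33, -0.19, 0, 1, 0, 0, 0, 0.35, -0.25, 0, 0.4, 0, 0, 6, 0.474, -0.719, 0.04, 0.4, 0, 0, 6, 0.474, -0.719, 0.04, 0.4, 0, 0, 6, 0.474, -0.719, 0.04, 0.4, 0, 0, 6, 0.474, -0.719, 0.04, 0.4, 0, 0, 6, 0.474, -0.719, 0.04, 0.4, 0, 0, 6, 0.474, -0.719, 0.04, 0.4, 0, 0, 6, 0.474, -0.719, 0.04, 0.4, 0, 0, 6, 0.474, -0.719, 0.04, 0.4, 0, 0, 6, 0.474, -0.719, 0.04, 0.4, 0, 0, 6, 0.474, -0.719, 0.04, 0.4, 0, 0, 6, 0.474, -0.719, 0.04, 0.4, 0, 0, 6, 0.474, -0.719, 0.04, 0.4],
)

```text
clock: 2.48
position: [0.4416, 0.1957, 0.2053]
ee_rot: [0.998, 0.058, 0.0, 0.0]
ft_force: [-0.1, 0.0, 0.6]
grip_width: 0.405
grasp_force: 0.0
```

Run:
```python
from h import *
m=viewer.camera_model('wrist'); im=viewer.camera('wrist')[:,:,::-1].copy()
np.savez('w1.npz',**m); cv2.imwrite('pics/w1.png',im)
w=((im.min(2)>190)*255).astype('uint8')
for c in cv2.findContours(w,0,1)[0]:
    if cv2.contourArea(c)>1500:
        W=np.ascontiguousarray(ray('',c[:,0],0.032,m)[:,:2]*1000).astype(np.float32)
        print(c[:,0].min(0),c[:,0].max(0),cv2.minEnclosingCircle(W))
print(proj('',[[.501,.197,.02]],m))
```

```text
[[288.66909291 128.14435593]]
```

View pics/w1.png

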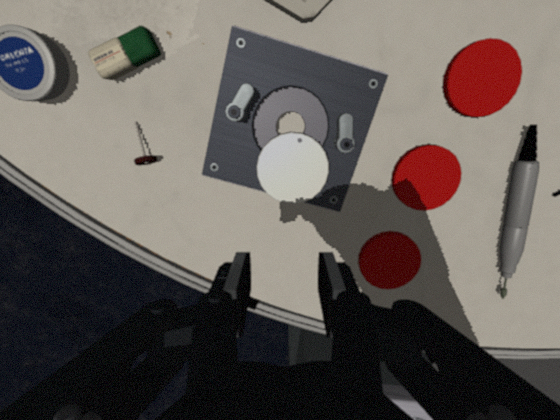

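The wrist view shows the blank at (293,167), the recess near (291,125), and the pivot screws at (233,114) and (347,145). The fingers (gap about 238 to 330 px) are below the plate in the image, with nothing in their way.

Run:
```python
from h import *
from scipy.spatial.transform import Rotation as R
m=dict(np.load('w1.npz')); im=cv2.imread('pics/w1.png')
w=((im.min(2)>130)*255).astype('uint8'); w[:, :250]=0; w[:,335:]=0; w[:133]=0; w[204:]=0
w=cv2.morphologyEx(w,cv2.MORPH_OPEN,np.ones((7,7)))
c=max(cv2.findContours(w,0,1)[0],key=cv2.contourArea)
W=np.ascontiguousarray(ray('',c[:,0],0.032,m)[:,:2]*1000).astype(np.float32)
k=W; print(c[:,0].min(0),c[:,0].max(0),cv2.minEnclosingCircle(W),cv2.fitEllipse(W))
g=cv2.cvtColor(im,cv2.COLOR_BGR2GRAY)
for p in((233,114),(347,145)):
    s=g[p[1]-9:p[1]+10,p[0]-9:p[0]+10]; q=np.argwhere(s<55); print(q.mean(0)[::-1]-9+p, len(q))
P=ray('',[(233,114),(347,145)],.045,m); v=P[0]-P[1]
print(P,np.linalg.norm(v),P.mean(0),np.degrees(np.arctan2(-v[0],v[1])))
A=ray('',[(236,87),(347,117)],.0415,m); print('arm ends?',A)
# recess upper rim: rough points
print(ray('',[(253,120),(328,125),(294,87)],.02,m))
C=ray('',[(235,26),(387,74),(341,211),(204,174)],.02,m); print(C.mean(0),C)
```

```text
[250 133] [327 203] ((457.2284240722656, 197.2034912109375), 44.9963264465332) ((460.9427185058594, 192.20071411132812), (64.94928741455078, 81.76470184326172), 41.051490783691406)
[238.17647059 117.23529412] 17
[347.26190476 144.14285714] 42
[[0.50864324 0.24833431 0.045     ]
 [0.49360802 0.14249705 0.045     ]] 0.1068998722301012 [0.50112563 0.19541568 0.045     ] -8.08532666499844
arm ends? [[0.53159193 0.24778793 0.0415    ]
 [0.51796531 0.14617823 0.0415    ]]
[[0.50459492 0.23246001 0.02      ]
 [0.50844992 0.15910524 0.02      ]
 [0.53905063 0.19655783 0.02      ]]
[0.50302317 0.19405481 0.02      ] [[0.58354421 0.25551452 0.02      ]
 [0.56043949 0.11163863 0.02      ]
 [0.42253022 0.13129621 0.02      ]
 [0.44557876 0.27776988 0.02      ]]
```

Run:
```python
from h import *
from scipy.spatial.transform import Rotation as R
o=status.get_obs(); print(manip.tip_extent); T=R.from_quat(o['ee_rot']).as_matrix(); m=dict(np.load('w1.npz'))
for z in (.004,.009,.014):
    L=np.array([[x,s*.017,z] for x in(.011,-.011) for s in(-1,1)]); print(z,proj('',L@T.T+o['position'],m).round(1).tolist())
b=ray('',[(293,167.5),(257,167),(329,167),(293,203)],.032,m); print(b)
for p in ((.5015,.1955,0),b[0]): print(T.T@(np.array(p)-o['position']))
```

```text
0.014
0.004 [[245.3, 254.7], [317.5, 254.7], [247.0, 295.3], [316.1, 295.3]]
0.009 [[246.6, 250.1], [316.5, 250.1], [248.2, 289.7], [315.2, 289.7]]
0.014 [[247.7, 245.8], [315.5, 245.8], [249.2, 284.4], [314.2, 284.4]]
[[0.46494112 0.18850716 0.032     ]
 [0.46132393 0.22361984 0.032     ]
 [0.4695384  0.15351376 0.032     ]
 [0.42890343 0.18396284 0.032     ]]
[0.05938323 0.00736443 0.20540912]
[0.02226714 0.01004019 0.17339837]
```

```bash
python3 -c "
import cv2;i=cv2.imread('pics/w1.png')[235:345,180:390];cv2.imwrite('pics/w1c.png',cv2.resize(cv2.convertScaleAbs(i,alpha=2.5),None,fx=3.5,fy=3.5))"
```

```text
(no output)
```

View pics/w1c.png

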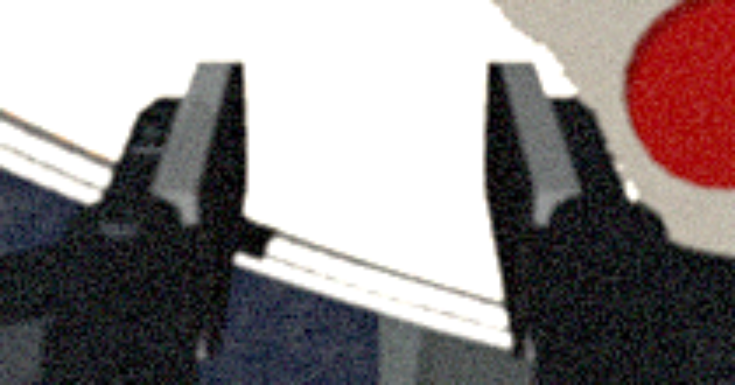

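The shut fingertip extent is 14 mm. At this 0.4 opening the tips project to about 6 mm ahead of the TCP. I'll go behind the blank and down.

>>> play_rows(
  plan=[0, 0, 0, -0.037, 0.007, 0, 0.4, 0, 0, 0, -0.037, 0.007, 0.05, 0.4, 0, 0, 0, -0.037, 0.007, 0.1, 0.4, 0, 0, 0, -0.037, 0.007, 0.14, 0.4, 0, 0, 0, -0.037, 0.007, 0.16, 0.4, 0, 0, 0, -0.037, 0.007, 0.17, 0.4, 0, 0, 0, -0.037, 0.007, 0.174, 0.4, 0, 0, 0, -0.037, 0.007, 0.174, 0.4],
)

```text
clock: 3.52
position: [0.4059, 0.1855, 0.0318]
ee_rot: [0.998, 0.059, 0.0, 0.0]
ft_force: [-0.9, 0.3, 0.2]
grip_width: 0.401
grasp_force: 0.0
```

>>> play_rows(
  plan=[0, 0, 0, 0.004, 0, 0, 0.4, 0, 0, 0, 0.008, 0, 0, 0.4, 0, 0, 0, 0.011, 0, 0, 0.4, 0, 0, 0, 0.014, 0, 0, 0.4, 0, 0, 0, 0.017, 0, 0, 0.4, 0, 0, 0, 0.02, 0, 0, 0.4, 0, 0, 0, 0.023, 0, 0, 0.4, 0, 0, 0, 0.026, 0, 0, 0.4, 0, 0, 0, 0.026, 0, 0, 0.4],
)

```text
clock: 4.65
position: [0.4178, 0.189, 0.0285]
ee_rot: [0.998, 0.061, -0.013, 0.003]
ft_force: [-59.2, 0.7, 41.0]
grip_width: 0.406
grasp_force: 52.5
```

Run:
```python
from h import *
print(status.get_obs()['ft_force'])
im=viewer.camera('wrist')[:,:,::-1]; t=viewer.camera('top')[:,:,::-1]
a=cv2.resize(im,(400,300)); b=cv2.resize(t[150:240,190:285],(400,379))
cv2.imwrite('pics/p1.png',np.hstack([cv2.copyMakeBorder(a,0,79,0,0,0),b]))
```

```text
[-59.16710968   0.73274584  40.9793158 ]
```

View pics/p1.png

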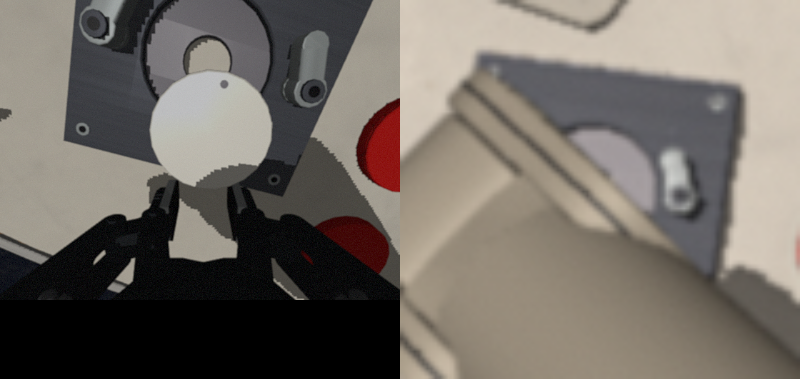

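The force of -59 N shows the fingers have hit the plate's edge below the blank, so the tips reach lower than I judged. I'll back straight off and come in higher, taking the tip extent as 14 mm.

>>> play_rows(
  plan=[0, 0, 0, -0.012, 0, 0, 0.4, 0, 0, 0, -0.024, 0, 0, 0.4, 0, 0, 0, -0.03, 0, 0, 0.4, 0, 0, 0, -0.03, 0, -0.004, 0.4, 0, 0, 0, -0.03, 0, -0.008, 0.4, 0, 0, 0, -0.03, 0, -0.008, 0.4],
)

```text
clock: 5.5
position: [0.4022, 0.1851, 0.0398]
ee_rot: [0.998, 0.059, 0.001, -0.0]
ft_force: [-0.6, -0.4, 0.3]
grip_width: 0.398
grasp_force: 0.0
```

Run:
```python
from h import *
print(status.get_obs()['ft_force'])
im=viewer.camera('wrist')[:,:,::-1];s=viewer.camera('scene')[:,:,::-1]
cv2.imwrite('pics/p2.png',np.vstack([cv2.resize(im[100:360,130:430],(540,300)),cv2.resize(s[210:285,195:330],(540,300))]))
```

```text
[-0.58713962 -0.42574159  0.32347415]
```

View pics/p2.png

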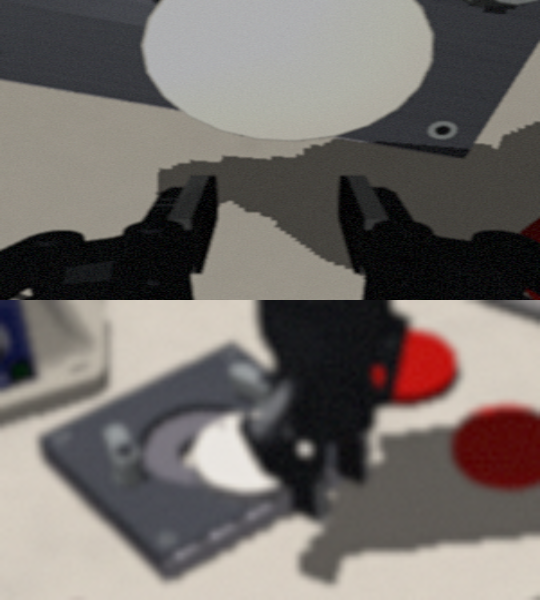

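The blank is still flat on the plate and unmoved. Its centre is about 2 mm right of the finger gap's centre, and the force is zero again. I'll shift a little and push.

>>> play_rows(
  plan=[0, 0, 0, 0, 0.001, 0.0025, 0.4, 0, 0, 0, 0.006, 0.001, 0.0025, 0.4, 0, 0, 0, 0.011, 0.001, 0.0025, 0.4, 0, 0, 0, 0.014, 0.001, 0.0025, 0.4, 0, 0, 0, 0.017, 0.001, 0.0025, 0.4, 0, 0, 0, 0.019, 0.001, 0.0025, 0.4, 0, 0, 0, 0.021, 0.001, 0.0025, 0.4, 0, 0, 0, 0.023, 0.001, 0.0025, 0.4, 0, 0, 0, 0.025, 0.001, 0.0025, 0.4],
)

```text
clock: 6.72
position: [0.4263, 0.1869, 0.0367]
ee_rot: [0.998, 0.06, -0.0, 0.0]
ft_force: [-1.1, -0.5, 0.3]
grip_width: 0.399
grasp_force: 0.8
```

>>> play_rows(
  plan=[0, 0, 0, 0.002, 0, 0, 0.4, 0, 0, 0, 0.004, 0, 0, 0.4, 0, 0, 0, 0.006, 0, 0, 0.4, 0, 0, 0, 0.008, 0, 0, 0.4, 0, 0, 0, 0.01, 0, 0, 0.4, 0, 0, 0, 0.012, 0, 0, 0.4, 0, 0, 0, 0.014, 0, 0, 0.4],
)

```text
clock: 7.6
position: [0.4404, 0.1887, 0.0368]
ee_rot: [0.998, 0.06, 0.0, 0.0]
ft_force: [-2.4, -0.8, 0.1]
grip_width: 0.403
grasp_force: 0.8
```

```bash
cat >> h.py <<'E'
def look(name,z=.032):
    m=viewer.camera_model('wrist'); im=viewer.camera('wrist')[:,:,::-1].copy(); cv2.imwrite(f'pics/{name}.png',im)
    from scipy.spatial.transform import Rotation as R
    o=status.get_obs(); T=R.from_quat(o['ee_rot']).as_matrix()
    hsv=cv2.cvtColor(im,cv2.COLOR_BGR2HSV); w=((hsv[:,:,2]>140)*255).astype('uint8')
    w=cv2.morphologyEx(w,cv2.MORPH_OPEN,np.ones((5,5)))
    for c in cv2.findContours(w,0,1)[0]:
        if cv2.contourArea(c)>4000:
            W=(ray('',c[:,0],z,m)-o['position'])@T
            e=cv2.fitEllipse((W[:,:2]*1000).astype(np.float32)); print('tool-frame mm',np.round(e[0],1),np.round(e[1],1),c[:,0].min(0),c[:,0].max(0))
    return im,m
E
python3 - <<'E'
from h import *
im,m=look('p3'); print(status.get_obs()['ft_force'])
E
```

```text
tool-frame mm [-33.7  -3.2] [41.5 58.6] [237 278] [330 365]
tool-frame mm [  5.9 119.9] [ 30.4 114. ] [489 181] [559 371]
tool-frame mm [42.8 -0. ] [63.2 71.2] [206 111] [362 258]
tool-frame mm [72.1 88.4] [56.6 94.2] [427   0] [559 236]
tool-frame mm [ 26.1 -89.7] [ 94.3 176.9] [0 0] [214 366]
[-1.10105928 -0.76407109  0.21400348]
```

View pics/p3.png

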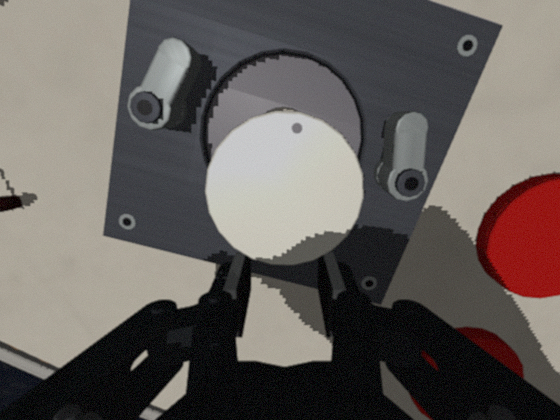

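The blank, centred at (284,188), is against both fingers. The recess rim spans columns 203 to 362, so its centre is about 1 mm left. About 19 mm remains, so I'll keep pushing with a -1 mm sideways shift.

>>> play_rows(
  plan=[0, 0, 0, 0.0015, -0.0005, 0, 0.4, 0, 0, 0, 0.003, -0.001, 0, 0.4, 0, 0, 0, 0.0045, -0.001, 0, 0.4, 0, 0, 0, 0.006, -0.001, 0, 0.4, 0, 0, 0, 0.0075, -0.001, 0, 0.4, 0, 0, 0, 0.009, -0.001, 0, 0.4, 0, 0, 0, 0.0105, -0.001, 0, 0.4, 0, 0, 0, 0.012, -0.001, 0, 0.4, 0, 0, 0, 0.0135, -0.001, 0, 0.4, 0, 0, 0, 0.0135, -0.001, 0, 0.4],
)

```text
clock: 8.9
position: [0.4541, 0.1913, 0.0369]
ee_rot: [0.998, 0.059, 0.0, -0.0]
ft_force: [0.0, -1.1, 0.0]
grip_width: 0.397
grasp_force: 0.0
```

>>> play_rows(
  plan=[0, 0, 0, 0.001, 0, 0, 0.4, 0, 0, 0, 0.002, 0, 0, 0.4, 0, 0, 0, 0.003, 0, 0, 0.4, 0, 0, 0, 0.003, 0, 0, 0.4],
)

```text
clock: 9.4
position: [0.4566, 0.1916, 0.0368]
ee_rot: [0.998, 0.059, 0.0, 0.0]
ft_force: [-0.1, -0.6, -0.5]
grip_width: 0.402
grasp_force: 0.3
```

Run:
```python
from h import *
im,m=look('p4'); print(status.get_obs()['ft_force'])
```

```text
tool-frame mm [-36.8  -2.2] [36.9 52.7] [237 300] [331 365]
tool-frame mm [ -0.5 122.3] [ 28.6 101.3] [491 210] [559 371]
tool-frame mm [42.9  0.1] [63.5 70.4] [207 111] [361 260]
tool-frame mm [74.3 66.1] [ 85.8 125.2] [296   0] [559 241]
tool-frame mm [ 24.1 -91.9] [ 86.7 189.8] [0 0] [205 376]
[-1.01720609  0.32748459  0.25390942]
```

View pics/p4.png

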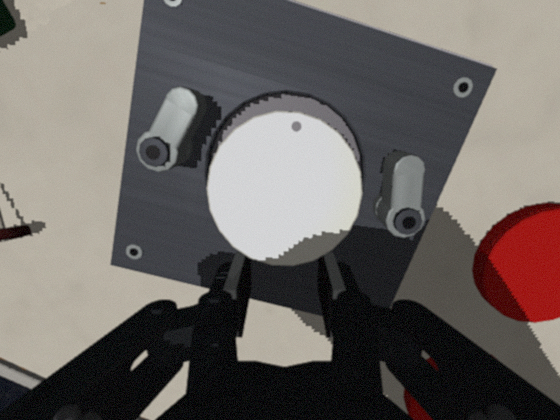

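The recess crescent ahead of the blank has narrowed to about 20 px. The pivots at (152,152) and (409,222) put the seat only a few mm ahead, and the blank is centred sideways. I'll push on in small steps.

>>> play_rows(
  plan=[0, 0, 0, 0.001, 0, 0, 0.4, 0, 0, 0, 0.002, 0, 0, 0.4, 0, 0, 0, 0.003, 0, 0, 0.4, 0, 0, 0, 0.004, 0, 0, 0.4, 0, 0, 0, 0.004, 0, 0, 0.4],
)

```text
clock: 10.07
position: [0.4608, 0.1921, 0.0369]
ee_rot: [0.998, 0.059, 0.0, -0.0]
ft_force: [-0.1, 0.3, 0.3]
grip_width: 0.405
grasp_force: 0.0
```

Run:
```python
from h import *
im,m=look('p5'); print(status.get_obs()['ft_force'])
```

```text
tool-frame mm [ -2.7 123.1] [27.9 98.9] [492 217] [559 371]
tool-frame mm [44.1  0.3] [60.6 67.1] [210 112] [358 252]
tool-frame mm [72.9 58.6] [ 90.6 141.7] [259   0] [559 244]
tool-frame mm [ 24.4 -93. ] [ 85.2 191.9] [0 0] [198 378]
[0.35090093 0.28851491 0.02149297]
```

The blank's apparent width fell from 70.4 to 67.1 mm on the old plane, about 7 mm lower, and the contact force is zero, so it appears to have dropped in. I'll lift clear and check.

>>> play_rows(
  plan=[0, 0, 0, -0.002, 0, 0, 0.4, 0, 0, 0, -0.002, 0, -0.03, 0.4, 0, 0, 0, -0.01, 0, -0.08, 0, 0, 0, 0, -0.02, 0, -0.12, 0, 0, 0, 0, -0.02, 0, -0.12, 0, 0, 0, 0, -0.02, 0, -0.12, 0, 0, 0, 0, -0.02, 0, -0.12, 0],
)

```text
clock: 11.0
position: [0.4402, 0.1894, 0.1557]
ee_rot: [0.998, 0.06, -0.001, 0.0]
ft_force: [0.8, -0.1, 0.4]
grip_width: -0.001
grasp_force: 0.0
```

Run:
```python
from h import *
m=viewer.camera_model('wrist'); im=viewer.camera('wrist')[:,:,::-1].copy(); cv2.imwrite('pics/p6.png',im)
S=np.array([.501,.1965]); a=np.radians(-8.3); X=np.array([np.cos(a),np.sin(a)]); Y=np.array([-np.sin(a),np.cos(a)])
h=lambda W:np.c_[(W[:,:2]-S)@X,(W[:,:2]-S)@Y]*1000
V=im.max(2).astype(int)
# contours: blank (bright) and keepers, holder frame mm
for z,t,lo in((.024,170,2000),(.0415,120,150)):
    w=cv2.morphologyEx(((V>t)*255).astype('uint8'),cv2.MORPH_OPEN,np.ones((3,3)))
    for c in cv2.findContours(w,0,1)[0]:
        if not lo<cv2.contourArea(c)<12000: continue
        H=h(ray('',c[:,0],z,m)); 
        if abs(H.mean(0)).max()<75: print(z,t,H.mean(0).round(1),'min',H.min(0).round(1),'max',H.max(0).round(1),cv2.fitEllipse(H.astype(np.float32)),c[:,0].min(0),c[:,0].max(0))
print(status.get_obs()['position'])
```

```text
0.024 170 [ 0.8 -0.3] min [-34.5 -34.9] max [34.1 33.9] ((-0.07974159717559814, -0.5083060264587402), (68.03120422363281, 68.26739501953125), 117.02425384521484) [242  84] [325 170]
0.0415 120 [ 16.6 -47.1] min [  5.1 -51.7] max [ 26.6 -41.6] ((17.173179626464844, -46.90928649902344), (8.388289451599121, 21.704544067382812), 99.51998901367188) [344 112] [356 140]
0.0415 120 [ 2.1 -0.2] min [-32.  -33.1] max [34.4 32.5] ((1.1054600477218628, -0.2873430848121643), (64.80844116210938, 65.54344177246094), 99.96085357666016) [241  82] [326 171]
0.0415 120 [15.6 49.2] min [ 5.1 40.5] max [28.3 59.1] ((15.70919418334961, 48.735652923583984), (12.522551536560059, 28.181787490844727), 65.81375885009766) [208  74] [237 105]
[0.44023745 0.18951107 0.15575327]
```

At z = 24 mm the blank reads centred at (-0.1, -0.5) mm from the seat and round (68 mm inside its bevel), so it is seated flat. The keepers are next. First I'll check the wrist joint margin and the motor's clearance.

Run:
```python
from h import *
print(status.get_obs()['joint_pos'].round(2))
for z in(.05,.1,.15): print(z,ray('top',[(192,118),(210,133),(240,135),(265,125),(236,157)],z)[:,:2].round(3).tolist())
# motor top edge in scene
print(ray('scene',[(150,190),(215,175)],.12).round(3))
```

```text
[ 0.34  0.18 -0.9   1.91  0.16  1.13 -2.07]
0.05 [[0.68, 0.292], [0.643, 0.25], [0.636, 0.18], [0.658, 0.121], [0.584, 0.19]]
0.1 [[0.662, 0.281], [0.627, 0.241], [0.62, 0.174], [0.641, 0.119], [0.571, 0.183]]
0.15 [[0.645, 0.269], [0.611, 0.231], [0.605, 0.168], [0.625, 0.116], [0.558, 0.177]]
[[0.747 0.283 0.12 ]
 [0.675 0.13  0.12 ]]
```

I'll turn -75° about tool z, away from the joint limit, so that tool x = holder +y and tool y = holder +x. Then I'll go to a point outside the right keeper.

>>> play_rows(
  plan=[0, 0, -10, 0.02, 0.03, 0, 0, 0, 0, -20, 0.04, 0.05, 0, 0, 0, 0, -30, 0.0637, 0.0833, 0, 0, 0, 0, -40, 0.0637, 0.0833, 0, 0, 0, 0, -50, 0.0637, 0.0833, 0, 0, 0, 0, -60, 0.0637, 0.0833, 0, 0, 0, 0, -70, 0.0637, 0.0833, 0, 0, 0, 0, -75, 0.0637, 0.0833, 0, 0, 0, 0, -75, 0.0637, 0.0833, 0, 0, 0, 0, -75, 0.0637, 0.0833, 0, 0],
)

```text
clock: 12.3
position: [0.5137, 0.1146, 0.1564]
ee_rot: [0.756, 0.654, -0.0, -0.0]
ft_force: [0.4, -0.3, 0.7]
grip_width: -0.001
grasp_force: 0.0
```

```bash
cat >> h.py <<'E'
S=np.array([.501,.1965]); _a=np.radians(-8.3); X=np.array([np.cos(_a),np.sin(_a)]); Y=np.array([-np.sin(_a),np.cos(_a)])
def keepers(name,thr=120):
    m=viewer.camera_model('wrist'); im=viewer.camera('wrist')[:,:,::-1].copy(); cv2.imwrite(f'pics/{name}.png',im)
    V=im.max(2); w=cv2.morphologyEx(((V>thr)*255).astype('uint8'),cv2.MORPH_OPEN,np.ones((3,3)))
    for c in cv2.findContours(w,0,1)[0]:
        W=ray('',c[:,0],.0415,m); H=np.c_[(W[:,:2]-S)@X,(W[:,:2]-S)@Y]*1000
        if 150<cv2.contourArea(c)<20000 and abs(H.mean(0)).max()<75: print(H.mean(0).round(1),'min',H.min(0).round(1),'max',H.max(0).round(1),np.round(cv2.fitEllipse(H.astype(np.float32))[1],1))
def tcp():
    o=status.get_obs(); p=o['position']; d=p[:2]-S; print('tcp holder mm',(d@X*1000).round(1),(d@Y*1000).round(1),p[2].round(4),o['ft_force'].round(1),o['ee_rot'].round(3),o['joint_pos'].round(2))
E
python3 - <<'E'
from h import *
tcp(); keepers('k1')
E
```

```text
tcp holder mm 24.4 -79.2 0.1564 [ 0.4 -0.3  0.7] [ 0.756  0.654 -0.    -0.   ] [ 0.57  0.35 -1.02  1.79  0.32  1.18 -0.69]
[1.6 0. ] min [-31.1 -33.2] max [34.2 31.3] [64.5 65.1]
[16.2 48.7] min [ 6.9 40.9] max [27.9 57.1] [11.9 25. ]
```

>>> play_rows(
  plan=[0, 0, 0, 0, 0, 0.05, 0, 0, 0, 0, 0, 0, 0.09, 0, 0, 0, 0, 0, 0, 0.112, 0, 0, 0, 0, 0, 0, 0.112, 0, 0, 0, 0, 0.005, 0, 0.112, 0, 0, 0, 0, 0.01, 0, 0.112, 0, 0, 0, 0, 0.013, 0.002, 0.112, 0, 0, 0, 0, 0.016, 0.004, 0.112, 0, 0, 0, 0, 0.019, 0.006, 0.112, 0, 0, 0, 0, 0.022, 0.008, 0.112, 0, 0, 0, 0, 0.025, 0.008, 0.112, 0, 0, 0, 0, 0.028, 0.008, 0.112, 0, 0, 0, 0, 0.032, 0.007, 0.112, 0, 0, 0, 0, 0.035, 0.0065, 0.112, 0, 0, 0, 0, 0.038, 0.004, 0.112, 0, 0, 0, 0, 0.041, 0.002, 0.112, 0, 0, 0, 0, 0.044, 0, 0.112, 0, 0, 0, 0, 0.046, -0.0025, 0.112, 0, 0, 0, 0, 0.046, -0.0025, 0.112, 0],
)

```text
clock: 14.72
position: [0.5177, 0.1608, 0.0448]
ee_rot: [0.756, 0.655, 0.0, -0.0]
ft_force: [1.1, 0.8, 0.7]
grip_width: 0.0
grasp_force: 0.3
```

Run:
```python
from h import *
tcp()
```

```text
tcp holder mm 21.6 -32.9 0.0448 [1.1 0.8 0.7] [ 0.756  0.655  0.    -0.   ] [ 0.37  0.53 -0.92  1.85  0.5   1.01 -0.89]
```

>>> play_rows(
  plan=[0, 0, 0, 0, -0.001, 0, 0, 0, 0, 0, 0, -0.002, 0, 0, 0, 0, 0, 0, -0.003, 0, 0, 0, 0, 0, 0, -0.004, 0, 0, 0, 0, 0, 0, -0.004, 0, 0],
)

```text
clock: 15.35
position: [0.5166, 0.1607, 0.0456]
ee_rot: [0.756, 0.654, 0.002, 0.001]
ft_force: [12.1, -0.4, -2.4]
grip_width: 0.0
grasp_force: 4.8
```

>>> play_rows(
  plan=[0, 0, 0, 0, -0.001, 0, 0, 0, 0, 0, 0, -0.002, 0, 0, 0, 0, 0, 0, -0.003, 0, 0, 0, 0, 0, 0, -0.003, 0, 0],
)

```text
clock: 15.85
position: [0.5158, 0.1607, 0.0463]
ee_rot: [0.756, 0.654, 0.004, 0.002]
ft_force: [18.5, -1.1, -4.2]
grip_width: -0.0
grasp_force: 8.1
```

A hard stop at 18 N means the right keeper is closed. I'll back off, lift and go to the left side.

>>> play_rows(
  plan=[0, 0, 0, 0, 0.009, 0, 0, 0, 0, 0, 0, 0.014, 0, 0, 0, 0, 0, 0, 0.014, -0.05, 0, 0, 0, 0, 0, 0.0095, -0.1, 0, 0, 0, 0, 0.05, 0.0095, -0.112, 0, 0, 0, 0, 0.1, 0.0095, -0.112, 0, 0, 0, 0, 0.112, 0.0095, -0.112, 0, 0, 0, 0, 0.113, 0.0095, -0.112, 0, 0, 0, 0, 0.113, 0.0095, -0.112, 0],
)

```text
clock: 16.98
position: [0.5365, 0.2705, 0.1563]
ee_rot: [0.756, 0.654, -0.001, 0.0]
ft_force: [0.0, -0.3, 0.0]
grip_width: -0.001
grasp_force: 0.0
```

Run:
```python
from h import *
tcp(); keepers('k2')
```

```text
tcp holder mm 24.5 78.4 0.1563 [ 0.  -0.3  0. ] [ 0.756  0.654 -0.001  0.   ] [ 0.19  0.53 -0.97  1.6   0.45  1.26 -1.  ]
[ 24.2 -72.5] min [ 18.  -84.4] max [ 29.8 -58.2] [11.1 30. ]
```

>>> play_rows(
  plan=[0, 0, 0, 0, 0, 0.05, 0, 0, 0, 0, 0, 0, 0.09, 0, 0, 0, 0, 0, 0, 0.112, 0, 0, 0, 0, 0, 0, 0.112, 0, 0, 0, 0, -0.005, 0, 0.112, 0, 0, 0, 0, -0.01, 0, 0.112, 0, 0, 0, 0, -0.013, 0.002, 0.112, 0, 0, 0, 0, -0.016, 0.004, 0.112, 0, 0, 0, 0, -0.019, 0.006, 0.112, 0, 0, 0, 0, -0.022, 0.008, 0.112, 0, 0, 0, 0, -0.025, 0.008, 0.112, 0, 0, 0, 0, -0.028, 0.008, 0.112, 0, 0, 0, 0, -0.032, 0.007, 0.112, 0, 0, 0, 0, -0.035, 0.0065, 0.112, 0, 0, 0, 0, -0.038, 0.004, 0.112, 0, 0, 0, 0, -0.041, 0.002, 0.112, 0, 0, 0, 0, -0.044, 0, 0.112, 0, 0, 0, 0, -0.046, -0.0025, 0.112, 0, 0, 0, 0, -0.046, -0.0025, 0.112, 0],
)

```text
clock: 19.4
position: [0.5277, 0.2266, 0.0449]
ee_rot: [0.756, 0.655, 0.0, 0.0]
ft_force: [3.0, 1.4, -0.5]
grip_width: -0.0
grasp_force: 1.6
```

>>> play_rows(
  plan=[0, 0, 0, 0, -0.001, 0, 0, 0, 0, 0, 0, -0.002, 0, 0, 0, 0, 0, 0, -0.003, 0, 0, 0, 0, 0, 0, -0.004, 0, 0, 0, 0, 0, 0, -0.004, 0, 0],
)

```text
clock: 20.02
position: [0.5267, 0.2265, 0.0456]
ee_rot: [0.756, 0.654, 0.002, 0.002]
ft_force: [13.7, 0.2, -2.8]
grip_width: 0.003
grasp_force: 6.0
```

>>> play_rows(
  plan=[0, 0, 0, 0, -0.001, 0, 0, 0, 0, 0, 0, -0.002, 0, 0, 0, 0, 0, 0, -0.003, 0, 0, 0, 0, 0, 0, -0.003, 0, 0],
)

```text
clock: 20.52
position: [0.526, 0.2264, 0.0462]
ee_rot: [0.757, 0.654, 0.004, 0.003]
ft_force: [22.2, -0.6, -3.5]
grip_width: 0.001
grasp_force: 9.3
```

The left keeper is at its stop too. I'll back off, lift, and take the last look.

>>> play_rows(
  plan=[0, 0, 0, 0, 0.009, 0, 0, 0, 0, 0, 0, 0.014, 0, 0, 0, 0, 0, 0, 0.014, -0.05, 0, 0, 0, 0, -0.03, 0, -0.1, 0, 0, 0, 0, -0.07, -0.015, -0.14, 0, 0, 0, 0, -0.07, -0.015, -0.14, 0, 0, 0, 0, -0.07, -0.015, -0.14, 0],
)

```text
clock: 21.4
position: [0.4952, 0.1607, 0.1841]
ee_rot: [0.756, 0.655, -0.0, -0.0]
ft_force: [0.5, -0.2, -0.1]
grip_width: -0.003
grasp_force: 0.0
```

Run:
```python
from h import *
tcp(); keepers('k3')
im=cv2.imread('pics/k3.png'); cv2.imwrite('pics/k3v.png',cv2.resize(im,(780,585)))
```

```text
tcp holder mm -0.6 -36.2 0.1841 [ 0.5 -0.2 -0.1] [ 0.756  0.655 -0.    -0.   ] [ 0.53  0.32 -1.07  1.77  0.29  1.23 -0.77]
[-0.1  3.5] min [-32.9 -29.3] max [32.7 33.8] [60.6 67. ]
[ 2.1 38.4] min [-3.1 29.8] max [ 7.7 47.3] [10.8 20. ]
```

View pics/k3v.png

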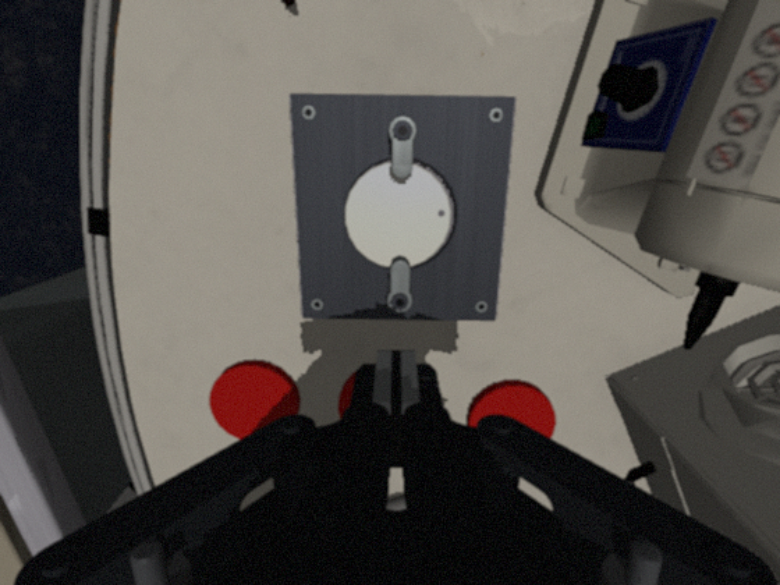

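The blank at (400,215) lies flat in the recess. Both keepers, with pivots at (403,130) and (400,302), point straight at its centre, so they are closed. I'm handing in.

```bash
python3 -c "
from workcell import manip; print(manip.hand_in())"
```

```text
the job is handed in; nothing more can be done
None
```

The blank is seated flat in the recess, both keepers are closed to their stops, and the job was handed in at about 21 s of the 54 s limit; on the first approach the fingertips hit the plate edge at about 72 N wrist force (no sign the blank moved), and hand-in returned no verdict.

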